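# Dip the token tube and set the stock marker

### The arm

A 6-joint arm with a two-finger parallel gripper is mounted at the origin on a cart in front of the work surface, level with it; the furniture and walls round the work are solid. World frame = base frame: x ahead of the robot, y to its left, z up, the work surface at z = 0. Lengths are in m, angles in rad, forces in N, time in s.
With the tool pointing down it reaches from about 0.275 to 0.775 m from the base axis. Payload 14.6 kg.
Tool frame: the origin (TCP) lies at the very end of the fingers, on their centre line; the grasp point (between the pads) lies 19 mm behind it; z points along the fingers, y is the line along which they close (so a half turn about z gives the same grasp; the last joint's range is limited). The gripper opens to 85 mm and grips with 20 to 120 N. Pads are 22 mm wide; open, the fingers measure 114 mm over their backs; the gripper's body (76 mm by 85 mm) begins 54 mm behind the grasp point. The pads swing forward as they close: fully open they stand 13 mm farther back than shut.
Start: joints at [1.194, 0.263, -0.048, 1.259, 0, 1.415], TCP at [0.115, 0.512, 0.2] pointing down, gripper open.
Joint ranges: [-2.65, 2.65], [-0.89, 1.7], [-1.18, 1.37], [-2.13, 2.11], [-1.35, 1.29], [-3.14, 3.14]. Speed limits (rad/s): [1.89, 1.89, 2.57, 2.79, 3.14, 3.14].

### API

Orientations are given as a unit quaternion [x, y, z, w].
In Python, from station import readout, imaging, r gives the robot as it stands. The module is installed in compiled form; this text tells all that it offers.
- The arm moves only by the shell command python3 -m handwheel 'ROWS'. ROWS is JSON, a list of rows, each an object with "dp": the shift along the tool's x, y, z in cm, a list of three; "turn": the turn about the tool's z in degrees; "grip": the gripper command: -1 is fully open, 1 is shut, values between are in proportion. A call has 1 to 10 rows; each row shifts and turns the commanded pose from where the row before left it, along the tool's axes as they then stand; what a row does not reach is not made up. A row lasts 1/10 s, in which the tool goes at most 50 mm and 8.59 degrees, less where a joint would pass 70% of its speed; a pose out of reach is approached as far as the arm can. A call with a gripper value outside its range is refused whole. The fingers move at their own pace and stop on an object; the grip force is fixed at half the most. Time passes only in rows, so rows that do not move let the fingers close. It gives the time, the measured TCP pose, the force, the opening and the grip force at its end, in the units of the state.
- readout.state(): the state, without advancing time (a new reading comes with each control period).
- imaging.grab_frame(name): name is "scene" or "top"; returns a dict with "color" (480x640x3 uint8, red, green, blue), "fx", "fy", "cx", "cy" (pixels), "xyz" and "rotation" of the camera in the world. Camera axes: x right, y down, z forward; pixel columns grow to the right and rows downward; lengths in m; the calibration is good to about 2 mm. A picture is of the moment at which its call begins. There is no depth.
- r.sign_off(): hands the job in; it is judged then, once.
Trained networks look in a picture, given as the dict that the camera call returned (one of the last four; its "shot" number tells which), for a name from the list of things; names that differ only in an ending like _2 or _b are one class to them, and where a whole thing is asked for, a point or a joint stands for the part that bears it (a point fixed in the world has none). Each returns a list of dicts, best first, with "p" (0 to 1); they miss things now and then, are a little off and sometimes report something else, mostly with a low value. They report only what shows in the picture. A call takes as long as a camera call. They do not tell look-alikes from the thing itself.
- imaging.silhouettes(picture, thing): "region" (480x640 bool, what is visible of it) and "bbox" ([centre column, centre row, width, height] in pixels, round what is visible of it).
- imaging.landmark_of(picture, thing): "location" ([column, row] in pixels: a listed point, or the origin of a listed thing).
The state is a dict: "clock": time; "qpos": joint angles; "qd": joint speeds; "joint_torque": joint torques, N m; "ee_pos": TCP position; "tcp_rot": TCP orientation; "ft_force": force on the tool from outside, world axes, zero at the start; "wrist_torque": the same for the moment, N m; "grip_width": finger opening in m; "grip_force": force on a finger pad.
Only numpy, scipy, OpenCV 4.12 (cv2) and the standard library are available. Lean on these libraries where they do the work, as an engineer would, in place of code of your own. Each camera call takes 0.05 s, during which the arm holds its last target. There are 200 camera calls.

### The job

Find out how full the token tube is: take the wooden dip rod out of its rest block, put it down the steel tube and slowly push the dragging felt plug inside ahead of it until it stops hard on the hidden stack; press it home firmly but do not force it, and leave the rod standing there. Then pull the square-headed marker beside the tube up until its top is level with the top of the rod, and let go of it. Leave the sugar bowl, pepper shaker and teaspoon where they are.

Things in the scene. Friction and masses are not known exactly. Their poses are not given: they have to be found in the camera images.
- rod: The loose dip rod, 80 g, 170 mm long, upright at the start in the rest block's hole. Light round wooden shaft, 14 mm diameter, with thin dark rings every 10 mm and a chamfered flat tip; its top 42 mm are a darker round grip of 21 mm diameter. Origin: centre of the tip's underside; z runs along the rod towards the grip.
- rod_top (a point): Centre of the flat top of the rod's grip, 170 mm above the tip.
- rest: Fixed light wooden block, 70 x 70 x 48 mm, with one round hole of 16 mm diameter, 40 mm deep, in the middle of its top, in which the rod stands at the start. Origin: centre of its underside.
- foot: Fixed white foot board of the stock gauge, 76 mm (x) by 194 mm (y), 12 mm thick; x, y along its edges, z up; origin: centre of its underside. 60 mm to its -y side stands the token tube, 60 mm to its +y side the marker. It also carries what is inside the tube, the unseen stack of tokens and the felt plug.
- tube: Fixed steel token tube, 98 mm high, 27 mm outer diameter, 33 mm at the flared mouth. A snug plug with a springy felt face (3 mm, 3.5 N per mm) hangs in it by friction 10 to 25 mm above the hidden stack: the rod comes to rest on it, and it takes about 5 N to push it on down; seated on the stack it stops hard (10 to 15 N is a firm press, over 24 N is forcing). Origin: centre of underside.
- tube_mouth (a point): Centre of the tube's mouth, level with its rim, 110 mm above the worktop. The bore is 16.4 mm wide, 22 mm at the mouth, narrowing over the first 12 mm. The felt's face, once the plug is seated on the stack, lies 48 to 88 mm below this point, different each time.
- marker_top (a point): Centre of the flat top of the marker's grip: a dark wooden square grip, 22 x 22 x 40 mm, edges along the foot board's, on a steel stem that slides straight up out of a round steel housing (29 mm diameter, its top 98 mm above the worktop). Top at the start 145 to 160 mm, at most 245 mm above the worktop. About 4 N of friction hold it where it is left.
- sugar_bowl: Loose white porcelain sugar bowl with lid, 67 mm diameter, 74 mm high, to be left alone. Origin: centre of its underside.
- pepper: Loose shaker with a grey cap, 44 mm diameter, 90 mm high, to be left alone. Origin: centre of its underside.
- teaspoon: Loose steel teaspoon lying flat, 130 mm long, to be left alone. Origin: centre of its underside.
There are look-alikes about, which are no part of the job. There is more than one size of the foot; the job needs the larger.

How it is judged:
On the way:
1. the rod, upright in the tube, presses the plug home on the stack with more than 8 N (contact force between rod and foot above 8 N and horizontal distance between rod and tube_mouth below 0.006 m and angle between rod's own z axis and vertical below 0.1 rad), for 0.1 s.
At the end, for the whole second after the job is handed in: The rod stands upright in the tube (within 0.1 rad), at rest and still bearing on the plug in the tube; the marker's top is level with the rod's top within 5 mm (contact force between rod and foot above 0.2 N and horizontal distance between rod and tube_mouth below 0.006 m and angle between rod's own z axis and vertical below 0.1 rad and linear speed of rod below 0.01 m/s and z of rod_top in the frame of marker_top between -0.005 and 0.005 m); the robot touches nothing.
It fails at once if the rod presses on the plug and stack with more than 24 N (contact force between rod and foot above 24 N).
It fails at once if the rod is forced against the tube with more than 25 N (contact force between rod and tube above 25 N).
It fails at once if the sugar bowl is moved by more than 25 mm (distance of sugar_bowl from where it was at the start of the episode above 0.025 m).
It fails at once if the pepper shaker is moved by more than 25 mm (distance of pepper from where it was at the start of the episode above 0.025 m).
It fails at once if the teaspoon is moved by more than 25 mm (distance of teaspoon from where it was at the start of the episode above 0.025 m).
It also fails if it takes over 72 s, if anything falls off the work surface, if the arm or the gripper's body presses on something with over 40 N, if the wrist force passes 120 N, or if a joint passes its speed limit or range.

## Working session

There is one attempt and no reset: what is moved stays moved. The work goes in short steps, Python scripts to look and compute and a shell command to move; the robot and the scene stay as the last step left them, time stands still between calls to the robot, and variables do not carry over. Pictures are saved under pics/ and viewed, at most 10 in all, crops included, and the job is handed in when it is done.

```bash
mkdir -p pics; cat > h.py <<'E'
import numpy as np, cv2
from station import readout, imaging, r
def ray(f,px):
    d=np.array([(px[0]-f['cx'])/f['fx'],(px[1]-f['cy'])/f['fy'],1.]); R=np.array(f['rotation'])
    if R.shape!=(3,3):
        from scipy.spatial.transform import Rotation; R=Rotation.from_quat(R).as_matrix()
    return np.array(f['xyz']),R@d
def atz(f,px,z):
    o,d=ray(f,px); return o+d*(z-o[2])/d[2]
def save(f,name,box=None,s=1):
    im=f['color'][:,:,::-1]
    if box: im=im[box[1]:box[3],box[0]:box[2]]
    cv2.imwrite('pics/'+name,cv2.resize(im,None,fx=s,fy=s,interpolation=cv2.INTER_CUBIC))
E
python3 - <<'E'
from h import *
np.set_printoptions(precision=4,suppress=True)
Z=dict(rod_top=.178,rest=0,foot=0,tube_mouth=.11,tube=0,marker_top=.152,sugar_bowl=0,pepper=0,teaspoon=0,rod=.008)
for n in ['top','scene']:
    f=imaging.grab_frame(n); save(f,n+'0.png'); print(n,f['xyz'],f['fx'],np.array(f['rotation']).tolist())
    for t,z in Z.items():
        for l in imaging.landmark_of(f,t)[:3]:
            print(t,round(l['p'],2),np.round(l['location'],1),atz(f,l['location'],z))
s=readout.state();print({k:np.round(v,4).tolist() for k,v in s.items()})
E
```

```text
top [0.4075 0.0913 0.957 ] 465.3553038384651 [0.7124897926254802, -0.6994272336975469, 0.03533311327402361, -0.04371968976402236]
rod_top 0.71 [244.1 258.4] [0.478  0.2256 0.178 ]
rest 0.76 [254.4 267.1] [0.4765 0.2343 0.    ]
foot 0.67 [428.3 253.4] [ 0.5114 -0.1238  0.    ]
foot 0.64 [184.4 263.2] [0.4819 0.3797 0.    ]
tube_mouth 0.64 [470.5 257.9] [ 0.4926 -0.1757  0.11  ]
tube 0.93 [454.7 262.6] [ 0.4933 -0.1778  0.    ]
marker_top 0.73 [253.2 267.3] [0.4651 0.2137 0.152 ]
marker_top 0.68 [414.4 228.8] [ 0.5376 -0.0658  0.152 ]
marker_top 0.54 [148.5 244.6] [0.5016 0.3986 0.152 ]
sugar_bowl 0.64 [310.1 271.7] [0.4691 0.1192 0.    ]
sugar_bowl 0.19 [286.9 324.9] [0.3599 0.1641 0.    ]
pepper 0.73 [293.1 201.1] [0.6165 0.1579 0.    ]
teaspoon 0.91 [290.1 323.9] [0.3621 0.1576 0.    ]
rod 0.56 [255.3 268.2] [0.4737 0.2312 0.008 ]
scene [-0.2024 -0.5741  0.6336] 500.7861059709496 [0.7920923490262837, -0.3253482643475643, 0.19624885245523804, -0.4777285896929907]
rod_top 0.49 [282.2 270.3] [0.2837 0.0063 0.178 ]
rod_top 0.31 [430.6 336.5] [ 0.3144 -0.2816  0.178 ]
rest 0.57 [279.1 27
[... 442 characters left out ...]
marker_top 0.42 [413.4 327.9] [ 0.3426 -0.2341  0.152 ]
sugar_bowl 0.94 [316.6 290.6] [0.4705 0.1102 0.    ]
pepper 0.61 [344.7 258.4] [0.6254 0.1654 0.    ]
pepper 0.49 [399.1 242.4] [0.794  0.1211 0.    ]
teaspoon 0.59 [267.1 300.2] [0.3655 0.1599 0.    ]
rod 0.45 [399.9 242.9] [0.7806 0.1091 0.008 ]
{'clock': 1.1, 'qpos': [1.1937, 0.2631, -0.0483, 1.2594, 0.0, 1.4155], 'qd': [0.0005, -0.0001, 0.0005, -0.0018, 0.001, 0.0017], 'joint_torque': [-0.0025, -63.7437, 38.4776, 0.0012, 0.0001, 0.0], 'ee_pos': [0.1155, 0.5122, 0.1996], 'tcp_rot': [0.1107, 0.9939, 0.0, -0.0], 'ft_force': [-0.2107, -0.6273, -0.001], 'wrist_torque': [-0.0555, -0.0552, -0.0291], 'grip_force': 0.0, 'grip_width': 0.0853}
```

View pics/top0.png

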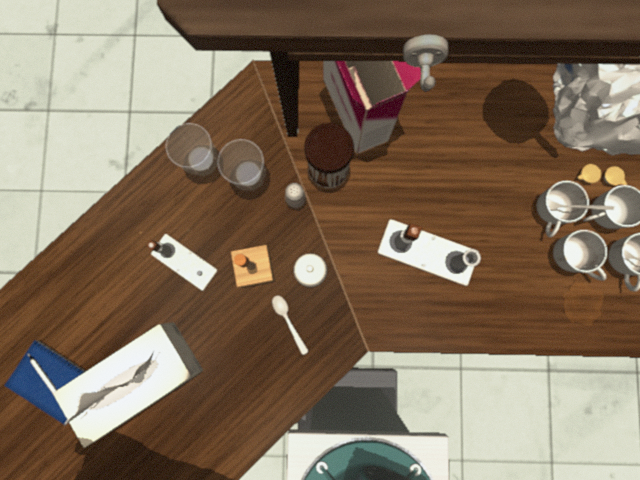

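View pics/scene0.png

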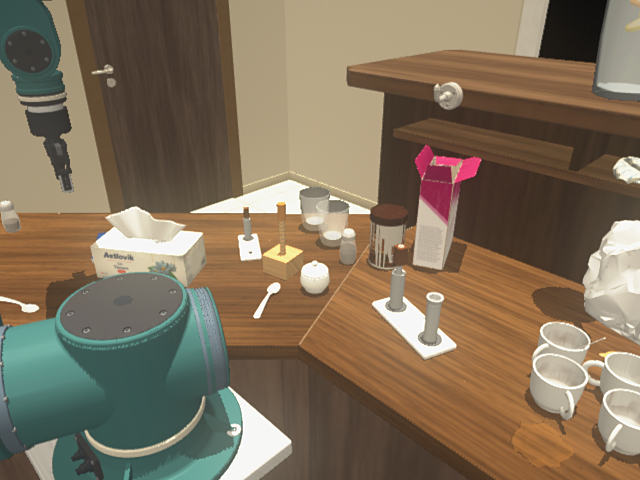

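Top picture: the large white foot board is at (428,253), with the marker at (412,234) and the tube at (468,260). A smaller look-alike board is at (184,263). The job needs the larger one, at (428,253), which carries the steel tube with the flared mouth. The rod stands in its block at (252,266), with its top at (240,260). I'll confirm this in one crop and refine the geometry.

```bash
python3 - <<'E'
from h import *
np.set_printoptions(precision=4,suppress=True)
f=imaging.grab_frame('top'); save(f,'crop.png',(220,200,500,300),2.8)
g=imaging.grab_frame('scene')
def sil(f,t,near):
    c=[s for s in imaging.silhouettes(f,t) if np.hypot(s['bbox'][0]-near[0],s['bbox'][1]-near[1])<40]
    return c[0]['region'].astype(np.uint8) if c else None
def rect(f,m,z):
    p=np.argwhere(m)[:,::-1].astype(float); w=np.array([atz(f,q,z)[:2] for q in p]).astype(np.float32)
    return cv2.minAreaRect(w)
for n,c in (('top',f),('scene',g)):
    im=c['color'].astype(int)
    for t,z,near in (('foot',.012,(428,253) if n=='top' else (411,325)),('rest',.048,(252,266) if n=='top' else (283,262))):
        m=sil(c,t,near)
        if m is None: print(n,t,'none'); continue
        print(n,t,m.sum(),rect(c,m,z))
        if t=='foot' and n=='top':
            x,y,w,h=cv2.boundingRect(m); white=np.zeros_like(m); white[y-3:y+h+3,x-3:x+w+3]=(im.min(2)>185)[y-3:y+h+3,x-3:x+w+3]
            k,lab,st,_=cv2.connectedComponentsWithStats(white); b=1+np.argmax(st[1:,4]); print('white',rect(c,lab==b,.012))
    for t,z in (('rod',.178),('rod_top',.178),('marker_top',.152),('tube_mouth',.11)):
        for s in imaging.silhouettes(c,t)[:3] if t in('rod','marker_top') else []: print(n,t,s['p'],np.round(s['bbox'],1))
        for l in imaging.landmark_of(c,t)[:3]: print(n,t,round(l['p'],2),np.round(l['location'],1),atz(c,l['location'],z))
E
```

```text
top foot 2878 ((0.5168455243110657, -0.12182662636041641), (0.1919231116771698, 0.08168912678956985), 70.82940673828125)
white ((0.5131916403770447, -0.12120704352855682), (0.1930672973394394, 0.07372570782899857), 70.45124053955078)
top rest 1138 ((0.47584256529808044, 0.2303284853696823), (0.0727623775601387, 0.07443782687187195), 11.849648475646973)
top rod 0.7 [243.1 263.9  26.3  18.3]
top rod 0.67 [254.1 268.5] [0.4613 0.2082 0.178 ]
top rod_top 0.5 [241.8 258.7] [0.4774 0.2295 0.178 ]
top rod_top 0.39 [292.  202.7] [0.5748 0.1473 0.178 ]
top marker_top 0.59 [151.7 246.8  12.5   5.5]
top marker_top 0.48 [413.2 231.7  20.2  19.2]
top marker_top 0.51 [413.6 228.1] [ 0.5388 -0.0644  0.152 ]
top marker_top 0.42 [151.9 245.3] [0.5004 0.3925 0.152 ]
top tube_mouth 0.59 [471.  257.4] [ 0.4935 -0.1766  0.11  ]
scene foot 2688 ((0.5829706192016602, -0.03553076088428497), (0.4385833144187927, 0.13535097241401672), 50.51911163330078)
scene rest 941 ((0.4487098455429077, 0.20064957439899445), (0.1440223902463913, 0.09018705785274506), 46.918701171875)
scene rod 0.6 [279.9 226.8   8.9  53.5]
scene rod_top 0.55 [281.  206.8] [0.4629 0.216  0.178 ]
scene marker_top 0.67 [398.5 257.4  14.8  31.7]
scene marker_top 0.59 [265.8 303.1  29.2  38.6]
scene marker_top 0.55 [247.1 214.4  10.3  10.8]
scene marker_top 0.86 [397.8 242.6] [ 0.5524 -0.0443  0.152 ]
scene marker_top 0.43 [244.5 204.9] [0.4461 0.3308 0.152 ]
scene tube_mouth 0.83 [435.1 297.9] [ 0.4922 -0.1797  0.11  ]
```

View pics/crop.png

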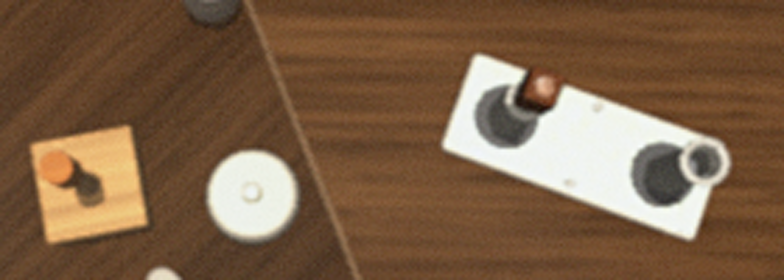

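The crop confirms it: the large board has the square dark marker top at about (412,231) and the flared tube mouth at (471,257), and the rod top is at (240,260). The geometry agrees: tube at (0.493,-0.1775), marker at (0.533,-0.065), rod at (0.476,0.2305), foot y axis at 70.45°. First move: rise, turn 6.85° so the fingers close along the foot's y, and travel to the rod.

```bash
python3 -m handwheel '[{"dp":[0,0,-4],"turn":6.85,"grip":-1},{"dp":[0,0,-4],"turn":0,"grip":-1},{"dp":[-3,-1,0],"turn":0,"grip":-1},{"dp":[-3,-1,0],"turn":0,"grip":-1},{"dp":[-3,-1,0],"turn":0,"grip":-1},{"dp":[-3,-1,0],"turn":0,"grip":-1},{"dp":[-3,-1,0],"turn":0,"grip":-1},{"dp":[-3,-1,0],"turn":0,"grip":-1},{"dp":[-3,-1,0],"turn":0,"grip":-1},{"dp":[-3,-1,0],"turn":0,"grip":-1}]'
cat >> h.py <<'E'
from scipy.spatial.transform import Rotation as Ro
def to(x,y,z):
    s=readout.state(); R=Ro.from_quat(s['tcp_rot']).as_matrix()
    yw=np.degrees(np.arctan2(R[1,1],R[0,1]))
    print('pos',np.round(s['ee_pos'],4),'yaw_y',round(yw,2),'q',np.round(s['qpos'],2),'tilt',np.round(R[:,2],3),'dp cm',np.round(100*R.T@(np.array([x,y,z])-s['ee_pos']),2),'F',np.round(s['ft_force'],2),'t',round(s['clock'],2))
E
python3 -c "
from h import *
to(.4757,.2305,.28)"
```

```text
clock: 3.0
ee_pos: [0.3157, 0.3555, 0.2797]
tcp_rot: [0.17, 0.985, 0.0, 0.0]
ft_force: [0.3, -0.1, -0.2]
grip_width: 0.0853
grip_force: 0.0
pos [0.3157 0.3555 0.2797] yaw_y 70.44 q [0.67 0.16 0.04 1.44 0.   1.01] tilt [ 0.  0. -1.] dp cm [-19.26  -6.42  -0.03] F [ 0.29 -0.1  -0.16] t 3.0
```

```bash
python3 -m handwheel '[{"dp":[-3.2,-1.1,0],"turn":0,"grip":-1},{"dp":[-3.2,-1.1,0],"turn":0,"grip":-1},{"dp":[-3.2,-1.1,0],"turn":0,"grip":-1},{"dp":[-3.2,-1.1,0],"turn":0,"grip":-1},{"dp":[-3.2,-1.0,0],"turn":0,"grip":-1},{"dp":[-3.2,-1.0,0],"turn":0,"grip":-1},{"dp":[0,0,3],"turn":0,"grip":-1},{"dp":[0,0,3],"turn":0,"grip":-1},{"dp":[0,0,0],"turn":0,"grip":-1},{"dp":[0,0,0],"turn":0,"grip":-1}]'
python3 - <<'E'
from h import *
to(.4757,.2305,.138)
f=imaging.grab_frame('scene'); save(f,'rod1.png',(220,130,340,280),4)
for l in imaging.landmark_of(f,'rod_top')[:2]: print(l['p'],l['location'])
R=Ro.from_quat(f['rotation']).as_matrix()
for z in (.178,.136,.048):
    p=R.T@(np.array([.4757,.2305,z])-f['xyz']); print(z,f['cx']+f['fx']*p[0]/p[2],f['cy']+f['fy']*p[1]/p[2])
E
```

```text
clock: 4.0
ee_pos: [0.4742, 0.2318, 0.2203]
tcp_rot: [0.17, 0.985, -0.0, -0.0]
ft_force: [-0.3, 0.5, 1.1]
grip_width: 0.0853
grip_force: 0.0
pos [0.4742 0.2318 0.2203] yaw_y 70.44 q [0.3  0.26 0.01 1.32 0.   0.64] tilt [-0. -0. -1.] dp cm [-0.19 -0.07  8.23] F [-0.3   0.46  1.06] t 4.0
0.88 [282.2, 205.3]
0.178 281.064012894409 203.35345789849046
0.136 281.6808474165808 220.03253630233075
0.048 282.90799771407507 253.21442753815205
```

View pics/rod1.png

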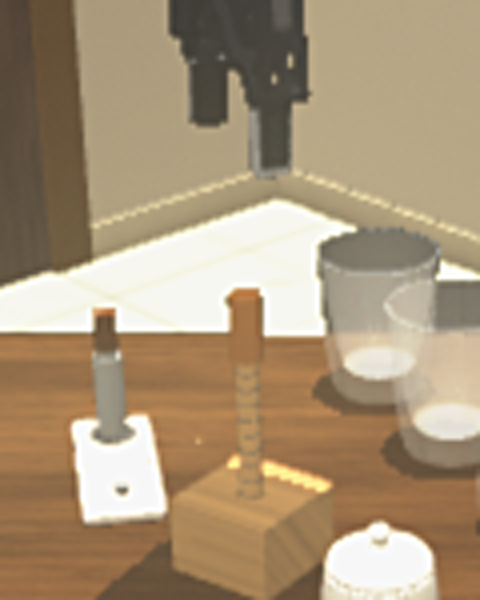

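The rod's top is at (281.5,203.3), as predicted, with the gripper centred above it. Descending and gripping.

```bash
python3 -m handwheel '[{"dp":[-0.2,-0.1,2],"turn":0,"grip":-1},{"dp":[0,0,2],"turn":0,"grip":-1},{"dp":[0,0,2],"turn":0,"grip":-1},{"dp":[0,0,1.2],"turn":0,"grip":-1},{"dp":[0,0,1],"turn":0,"grip":-1},{"dp":[0,0,0],"turn":0,"grip":0},{"dp":[0,0,0],"turn":0,"grip":0},{"dp":[0,0,0],"turn":0,"grip":0.3},{"dp":[0,0,0],"turn":0,"grip":0.3},{"dp":[0,0,0],"turn":0,"grip":0.3}]'
python3 -m handwheel '[{"dp":[0,0,0],"turn":0,"grip":1},{"dp":[0,0,0],"turn":0,"grip":1},{"dp":[0,0,0],"turn":0,"grip":1},{"dp":[0,0,0],"turn":0,"grip":1},{"dp":[0,0,0],"turn":0,"grip":1}]'
python3 -c "
from h import *
to(.4757,.2305,.26)"
```

```text
clock: 5.1
ee_pos: [0.4761, 0.2303, 0.138]
tcp_rot: [0.17, 0.985, 0.0, 0.0]
ft_force: [-0.1, -0.6, -0.3]
grip_width: 0.0301
grip_force: 0.0
clock: 5.6
ee_pos: [0.4762, 0.2303, 0.138]
tcp_rot: [0.17, 0.985, 0.0, 0.0]
ft_force: [0.2, -0.1, 5.2]
grip_width: 0.0176
grip_force: 58.7
pos [0.4762 0.2303 0.138 ] yaw_y 70.44 q [ 0.3   0.3  -0.17  1.1   0.    0.64] tilt [ 0.001  0.    -1.   ] dp cm [  0.05   0.   -12.2 ] F [ 0.16 -0.12  5.18] t 5.6
```

```bash
python3 -m handwheel '[{"dp":[0,0,-0.5],"turn":0,"grip":1},{"dp":[0,0,-1],"turn":0,"grip":1},{"dp":[0,0,-1.5],"turn":0,"grip":1},{"dp":[0,0,-1.5],"turn":0,"grip":1},{"dp":[0,0,-1.5],"turn":0,"grip":1},{"dp":[0,0,-2],"turn":0,"grip":1},{"dp":[0,0,-2],"turn":0,"grip":1},{"dp":[0,0,-2],"turn":0,"grip":1},{"dp":[0,0,-1],"turn":0,"grip":1},{"dp":[0,0,0],"turn":0,"grip":1}]'
python3 - <<'E'
from h import *
to(.493,-.1775,.27)
f=imaging.grab_frame('scene'); save(f,'rod2.png',(220,100,360,280),3.3)
for t in ('rod','rod_top'):
    for l in imaging.landmark_of(f,t)[:2]: print(t,l['p'],l['location'])
p0=readout.state()['ee_pos'];R=Ro.from_quat(f['rotation']).as_matrix()
for dz in (.04,-.13):
    p=R.T@(np.array(p0)+[0,0,dz]-f['xyz']); print(dz,f['cx']+f['fx']*p[0]/p[2],f['cy']+f['fy']*p[1]/p[2])
print(readout.state()['grip_width'])
E
```

```text
clock: 6.6
ee_pos: [0.4764, 0.2304, 0.2688]
tcp_rot: [0.17, 0.985, 0.0, 0.001]
ft_force: [0.4, 0.7, -0.5]
grip_width: 0.0171
grip_force: 58.7
pos [0.4764 0.2304 0.2688] yaw_y 70.44 q [ 0.3   0.26  0.13  1.44 -0.    0.64] tilt [ 0.002  0.001 -1.   ] dp cm [-15.22 -37.88  -0.14] F [ 0.36  0.66 -0.53] t 6.6
rod 0.68 [279.6, 222.3]
rod 0.22 [283.5, 272.2]
rod_top 0.96 [281.1, 149.7]
0.04 279.1135790563386 148.5013269532494
-0.13 281.74516253690217 219.80334518412116
0.017137743152327953
```

View pics/rod2.png

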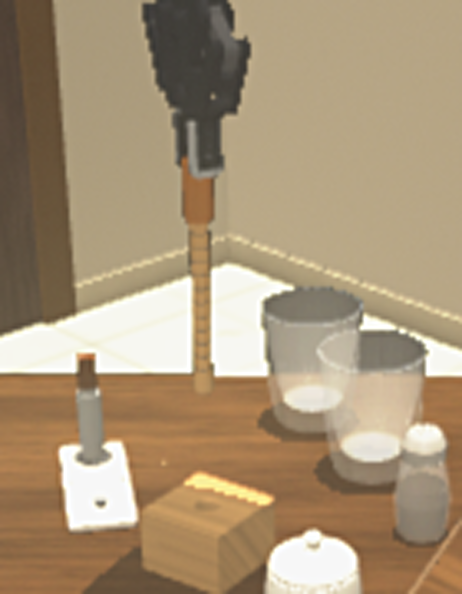

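The rod is held upright, with its tip at (281.5,218), as predicted. Carrying it to the tube.

```bash
python3 -m handwheel '[{"dp":[-0.8,-1.5,0],"turn":0,"grip":1},{"dp":[-1.2,-2.8,0],"turn":0,"grip":1},{"dp":[-1.2,-3,0],"turn":0,"grip":1},{"dp":[-1.2,-3,0],"turn":0,"grip":1},{"dp":[-1.2,-3,0],"turn":0,"grip":1},{"dp":[-1.2,-3,0],"turn":0,"grip":1},{"dp":[-1.2,-3,0],"turn":0,"grip":1},{"dp":[-1.2,-3,0],"turn":0,"grip":1},{"dp":[-1.2,-3,0],"turn":0,"grip":1},{"dp":[-1.2,-3,0],"turn":0,"grip":1}]'
python3 -m handwheel '[{"dp":[-1,-3,0],"turn":0,"grip":1},{"dp":[-1,-2.5,0],"turn":0,"grip":1},{"dp":[-1,-2,0],"turn":0,"grip":1},{"dp":[-0.6,-1.3,0],"turn":0,"grip":1},{"dp":[-0.2,-0.8,0],"turn":0,"grip":1},{"dp":[0,0,0],"turn":0,"grip":1},{"dp":[0,0,0],"turn":0,"grip":1},{"dp":[0,0,0],"turn":0,"grip":1}]'
python3 - <<'E'
from h import *
to(.493,-.1775,.27)
f=imaging.grab_frame('scene'); save(f,'rod3.png',(370,150,490,360),2.8)
p0=np.array(readout.state()['ee_pos']);R=Ro.from_quat(f['rotation']).as_matrix()
for q in (p0-[0,0,.13],np.array([.493,-.1775,.11])):
    p=R.T@(q-f['xyz']); print(f['cx']+f['fx']*p[0]/p[2],f['cy']+f['fy']*p[1]/p[2])
for t in ('rod','tube_mouth'):
    for l in imaging.landmark_of(f,t)[:2]: print(t,l['p'],l['location'])
g=imaging.grab_frame('top')
for t in ('rod','tube_mouth'):
    for l in imaging.landmark_of(g,t)[:2]: print('top',t,l['p'],l['location'])
E
```

```text
clock: 7.75
ee_pos: [0.4899, -0.0765, 0.2667]
tcp_rot: [0.17, 0.985, 0.0, -0.001]
ft_force: [0.9, -0.2, 0.8]
grip_width: 0.0176
grip_force: 58.7
clock: 8.55
ee_pos: [0.4941, -0.1776, 0.2677]
tcp_rot: [0.169, 0.986, 0.0, 0.0]
ft_force: [0.1, -0.3, -0.3]
grip_width: 0.0175
grip_force: 58.7
pos [ 0.4941 -0.1776  0.2677] yaw_y 70.49 q [-0.5   0.25  0.12  1.44  0.   -0.16] tilt [ 0.  0. -1.] dp cm [ 0.11 -0.03 -0.23] F [ 0.12 -0.34 -0.28] t 8.55
436.44522366429607 284.39038095676074
434.3354766058404 297.25166510469427
rod 0.57 [434.6, 283.9]
tube_mouth 0.79 [435.5, 296.0]
top rod 0.57 [474.1, 255.2]
top tube_mouth 0.77 [473.3, 259.3]
```

View pics/rod3.png

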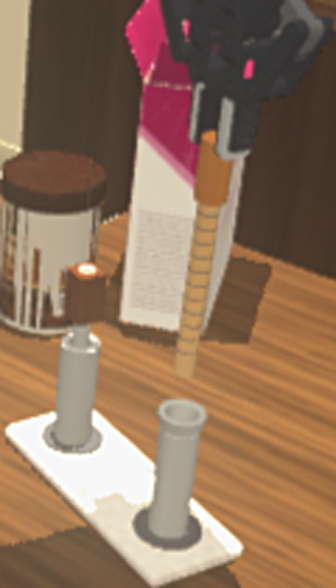

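Tip at (436,283.6), mouth at (435.4,297): aligned within about 1.5 mm. Lowering into the mouth.

```bash
python3 -m handwheel '[{"dp":[0.1,0,0.8],"turn":0,"grip":1},{"dp":[0,0,0.8],"turn":0,"grip":1},{"dp":[0,0,0.5],"turn":0,"grip":1},{"dp":[0,0,0.5],"turn":0,"grip":1},{"dp":[0,0,0.4],"turn":0,"grip":1},{"dp":[0,0,0.4],"turn":0,"grip":1},{"dp":[0,0,0.3],"turn":0,"grip":1},{"dp":[0,0,0.3],"turn":0,"grip":1},{"dp":[0,0,0.0],"turn":0,"grip":1}]'
python3 -m handwheel '[{"dp":[0,0,0.2],"turn":0,"grip":1},{"dp":[0,0,0.2],"turn":0,"grip":1},{"dp":[0,0,0.2],"turn":0,"grip":1},{"dp":[0,0,0],"turn":0,"grip":1}]'
```

```text
clock: 9.75
ee_pos: [0.4931, -0.1781, 0.2273]
tcp_rot: [0.17, 0.985, 0.0, -0.0]
ft_force: [-0.2, 0.2, -0.8]
grip_width: 0.0176
grip_force: 58.7
clock: 10.15
ee_pos: [0.4931, -0.1781, 0.2213]
tcp_rot: [0.17, 0.985, 0.0, -0.0]
ft_force: [-0.7, -0.4, -1.5]
grip_width: 0.0173
grip_force: 58.7
```

```bash
for i in 1 2 3 ; do :; done; python3 -m handwheel '[{"dp":[0,0,0.2],"turn":0,"grip":1},{"dp":[0,0,0.2],"turn":0,"grip":1},{"dp":[0,0,0.1],"turn":0,"grip":1},{"dp":[0,0,0],"turn":0,"grip":1}]' | sed -n '1,2p;4p'
python3 -m handwheel '[{"dp":[0,0,0.2],"turn":0,"grip":1},{"dp":[0,0,0.2],"turn":0,"grip":1},{"dp":[0,0,0.1],"turn":0,"grip":1},{"dp":[0,0,0],"turn":0,"grip":1}]' | sed -n '1,2p;4p'
```

```text
clock: 10.55
ee_pos: [0.4931, -0.1781, 0.2164]
ft_force: [0.5, -1.0, -0.8]
clock: 10.95
ee_pos: [0.4931, -0.1781, 0.2114]
ft_force: [-0.0, -0.5, -0.7]
```

```bash
python3 -m handwheel '[{"dp":[0,0,0.2],"turn":0,"grip":1},{"dp":[0,0,0.2],"turn":0,"grip":1},{"dp":[0,0,0.1],"turn":0,"grip":1},{"dp":[0,0,0],"turn":0,"grip":1}]' | sed -n '1,2p;4p'
```

```text
clock: 11.35
ee_pos: [0.4931, -0.1781, 0.2064]
ft_force: [-0.3, 0.3, 0.0]
```

```bash
python3 -m handwheel '[{"dp":[0,0,0.2],"turn":0,"grip":1},{"dp":[0,0,0.2],"turn":0,"grip":1},{"dp":[0,0,0.1],"turn":0,"grip":1}]' | sed -n '1,2p;4p'
python3 -m handwheel '[{"dp":[0,0,0.2],"turn":0,"grip":1},{"dp":[0,0,0.2],"turn":0,"grip":1},{"dp":[0,0,0.1],"turn":0,"grip":1}]' | sed -n '1,2p;4p'
```

```text
clock: 11.65
ee_pos: [0.4932, -0.1781, 0.2013]
ft_force: [0.3, -0.6, -0.2]
clock: 11.95
ee_pos: [0.4932, -0.1781, 0.1963]
ft_force: [0.0, -0.2, -0.1]
```

```bash
python3 -m handwheel '[{"dp":[0,0,0.2],"turn":0,"grip":1},{"dp":[0,0,0.1],"turn":0,"grip":1},{"dp":[0,0,0.1],"turn":0,"grip":1}]' | sed -n '1,2p;4p'
```

```text
clock: 12.25
ee_pos: [0.4934, -0.1782, 0.1928]
ft_force: [-1.0, -1.0, 3.6]
```

Felt contact at TCP z ≈ 0.194. The plug should now drag at about 5 N for 10–25 mm.

```bash
python3 -m handwheel '[{"dp":[0,0,0.1],"turn":0,"grip":1},{"dp":[0,0,0.1],"turn":0,"grip":1},{"dp":[0,0,0.1],"turn":0,"grip":1}]' | sed -n '1,2p;4p'
python3 -m handwheel '[{"dp":[0,0,0.1],"turn":0,"grip":1},{"dp":[0,0,0.1],"turn":0,"grip":1},{"dp":[0,0,0.1],"turn":0,"grip":1}]' | sed -n '1,2p;4p'
```

```text
clock: 12.55
ee_pos: [0.4932, -0.1782, 0.1896]
ft_force: [-1.0, 0.5, 3.6]
clock: 12.85
ee_pos: [0.4932, -0.1781, 0.1865]
ft_force: [-0.1, -0.2, 4.2]
```

```bash
python3 -m handwheel '[{"dp":[0,0,0.1],"turn":0,"grip":1},{"dp":[0,0,0.1],"turn":0,"grip":1}]' | sed -n '1,2p;4p'
```

```text
clock: 13.05
ee_pos: [0.4932, -0.1781, 0.1845]
ft_force: [0.4, -0.9, 3.2]
```

```bash
cat > ok.py <<'E'
from h import *; import sys
s=readout.state(); f=s['ft_force'][2]; print(round(s['ee_pos'][2],4),round(f,2)); sys.exit(f>6)
E
python3 ok.py && python3 -m handwheel '[{"dp":[0,0,0.1],"turn":0,"grip":1}]' >/dev/null && python3 ok.py && python3 -m handwheel '[{"dp":[0,0,0.1],"turn":0,"grip":1}]' >/dev/null && python3 ok.py && python3 -m handwheel '[{"dp":[0,0,0.1],"turn":0,"grip":1}]' >/dev/null && python3 ok.py && python3 -m handwheel '[{"dp":[0,0,0.1],"turn":0,"grip":1}]' >/dev/null && python3 ok.py && python3 -m handwheel '[{"dp":[0,0,0.1],"turn":0,"grip":1}]' >/dev/null && python3 ok.py && python3 -m handwheel '[{"dp":[0,0,0.1],"turn":0,"grip":1}]' >/dev/null && python3 ok.py
```

```text
0.1845 3.17False
```

```bash
sed -i 's/sys.exit(f>6)/sys.exit(int(f>6.5))/' ok.py
python3 ok.py && python3 -m handwheel '[{"dp":[0,0,0.1],"turn":0,"grip":1}]' >/dev/null && python3 ok.py && python3 -m handwheel '[{"dp":[0,0,0.1],"turn":0,"grip":1}]' >/dev/null && python3 ok.py && python3 -m handwheel '[{"dp":[0,0,0.1],"turn":0,"grip":1}]' >/dev/null && python3 ok.py && python3 -m handwheel '[{"dp":[0,0,0.1],"turn":0,"grip":1}]' >/dev/null && python3 ok.py && python3 -m handwheel '[{"dp":[0,0,0.1],"turn":0,"grip":1}]' >/dev/null && python3 ok.py && python3 -m handwheel '[{"dp":[0,0,0.1],"turn":0,"grip":1}]' >/dev/null && python3 ok.py
```

```text
0.1845 3.17
0.1836 7.42
```

```bash
python3 -m handwheel '[{"dp":[0,0,0],"turn":0,"grip":1}]' | sed -n '2p;4p'; python3 -m handwheel '[{"dp":[0,0,0.05],"turn":0,"grip":1}]' | sed -n '2p;4p'
```

```text
ee_pos: [0.4933, -0.1782, 0.1836]
ft_force: [-0.2, -0.6, 7.0]
ee_pos: [0.4934, -0.1782, 0.1833]
ft_force: [-0.1, 0.1, 8.1]
```

Rising at about 3.5 N/mm, so the plug is seated. Pressing to about 12 N in small steps.

```bash
python3 -m handwheel '[{"dp":[0,0,0.05],"turn":0,"grip":1},{"dp":[0,0,0],"turn":0,"grip":1}]' | sed -n '2p;4p'; python3 -m handwheel '[{"dp":[0,0,0.05],"turn":0,"grip":1},{"dp":[0,0,0],"turn":0,"grip":1}]' | sed -n '2p;4p'
```

```text
ee_pos: [0.4935, -0.1783, 0.1829]
ft_force: [1.4, -0.3, 8.5]
ee_pos: [0.4937, -0.1784, 0.1827]
ft_force: [-0.8, -0.3, 9.7]
```

```bash
python3 -m handwheel '[{"dp":[0,0,0.05],"turn":0,"grip":1},{"dp":[0,0,0],"turn":0,"grip":1}]' | sed -n '2p;4p'; python3 -m handwheel '[{"dp":[0,0,0.03],"turn":0,"grip":1},{"dp":[0,0,0],"turn":0,"grip":1},{"dp":[0,0,0],"turn":0,"grip":1}]' | sed -n '1,2p;4p'
```

```text
ee_pos: [0.4939, -0.1785, 0.1825]
ft_force: [-0.1, -0.6, 14.3]
clock: 14.25
ee_pos: [0.4941, -0.1786, 0.1825]
ft_force: [-0.1, 0.1, 16.9]
```

Pressed home at about 14–17 N. Easing off, releasing, then rising.

```bash
python3 -m handwheel '[{"dp":[0,0,-0.1],"turn":0,"grip":1},{"dp":[0,0,-0.1],"turn":0,"grip":1},{"dp":[0,0,0],"turn":0,"grip":1}]' | sed -n '1,2p;4p'; python3 -m handwheel '[{"dp":[0,0,0],"turn":0,"grip":-0.2},{"dp":[0,0,0],"turn":0,"grip":-0.2},{"dp":[0,0,0],"turn":0,"grip":-0.2},{"dp":[0,0,0],"turn":0,"grip":-0.2},{"dp":[0,0,-2],"turn":0,"grip":-0.2},{"dp":[0,0,-2],"turn":0,"grip":-0.2},{"dp":[0,0,-3],"turn":0,"grip":-0.2},{"dp":[0,0,-3],"turn":0,"grip":-0.2},{"dp":[0,0,0],"turn":0,"grip":-0.2}]'
python3 - <<'E'
from h import *
to(.5333,-.0647,.28)
f=imaging.grab_frame('scene'); save(f,'rod4.png',(370,170,490,360),3)
R=Ro.from_quat(f['rotation']).as_matrix()
for z in (.222,.2225,.152):
    q=np.array([.493,-.1775,z]) if z>.2 else np.array([.5333,-.0647,z])
    p=R.T@(q-f['xyz']); print(z,f['cx']+f['fx']*p[0]/p[2],f['cy']+f['fy']*p[1]/p[2])
for t in ('rod_top','marker_top'):
    for l in imaging.landmark_of(f,t)[:2]: print(t,l['p'],l['location'])
E
```

```text
clock: 14.55
ee_pos: [0.4934, -0.1782, 0.1836]
ft_force: [0.7, -0.7, 6.7]
clock: 15.45
ee_pos: [0.4942, -0.1787, 0.2865]
tcp_rot: [0.17, 0.985, -0.001, 0.002]
ft_force: [-0.3, 0.5, -0.7]
grip_width: 0.051
grip_force: 0.0
pos [ 0.4942 -0.1787  0.2865] yaw_y 70.44 q [-0.5   0.25  0.17  1.48  0.   -0.16] tilt [ 0.004 -0.002 -1.   ] dp cm [ 0.14 12.05  0.64] F [-0.25  0.45 -0.74] t 15.45
0.222 441.31637622175697 243.82998815029455
0.2225 441.349413129253 243.57717159413016
0.152 400.15170392924244 249.12906360722576
rod_top 0.66 [444.2, 242.1]
marker_top 0.76 [398.9, 243.9]
```

View pics/rod4.png

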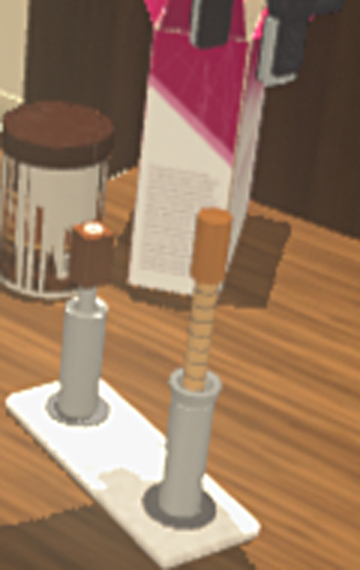

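The rod stands in the tube with its top at (441.3,241.3), z ≈ 0.226. The marker top is at (400.7,246.3), z ≈ 0.158. Moving over the marker.

```bash
python3 -m handwheel '[{"dp":[0,1.5,0],"turn":0,"grip":-0.4},{"dp":[0.1,2.5,0],"turn":0,"grip":-0.4},{"dp":[0,3,0],"turn":0,"grip":-0.4},{"dp":[0,2.5,0],"turn":0,"grip":-0.4},{"dp":[0,1.5,0],"turn":0,"grip":-0.4},{"dp":[0,1,0],"turn":0,"grip":-0.4},{"dp":[0,0,3],"turn":0,"grip":-0.4},{"dp":[0,0,3],"turn":0,"grip":-0.4},{"dp":[0,0,2],"turn":0,"grip":-0.4},{"dp":[0,0,0],"turn":0,"grip":-0.4}]'
python3 - <<'E'
from h import *
to(.5333,-.0647,.124)
f=imaging.grab_frame('scene'); save(f,'m5.png',(350,150,480,330),3.3)
E
```

```text
clock: 16.6
ee_pos: [0.531, -0.0646, 0.2009]
tcp_rot: [0.17, 0.985, 0.0, -0.002]
ft_force: [-0.6, -0.8, 0.4]
grip_width: 0.0595
grip_force: 0.0
pos [ 0.531  -0.0646  0.2009] yaw_y 70.42 q [-0.27  0.28 -0.02  1.28 -0.    0.07] tilt [-0.004  0.001 -1.   ] dp cm [-0.25  0.07  7.69] F [-0.58 -0.8   0.35] t 16.6
```

View pics/m5.png

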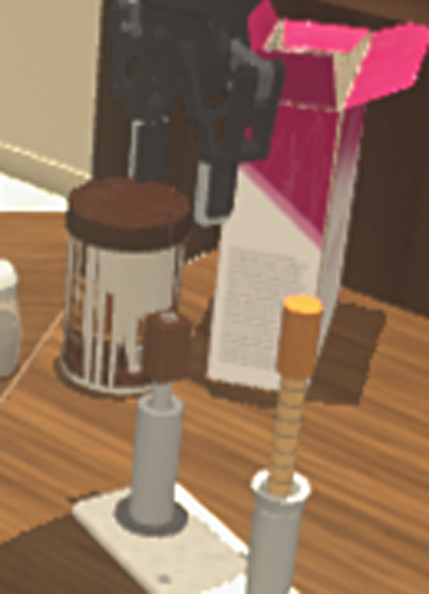

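The fingers straddle the marker's grip at crop (168,318), and the rod top at (441.5,242) gives z ≈ 0.2255. Descending and gripping.

```bash
python3 -m handwheel '[{"dp":[-0.2,0.1,2],"turn":0,"grip":-0.4},{"dp":[0,0,2],"turn":0,"grip":-0.4},{"dp":[0,0,2],"turn":0,"grip":-0.4},{"dp":[0,0,1.5],"turn":0,"grip":-0.4},{"dp":[0,0,0],"turn":0,"grip":0.2},{"dp":[0,0,0],"turn":0,"grip":0.3},{"dp":[0,0,0],"turn":0,"grip":0.3},{"dp":[0,0,0],"turn":0,"grip":1},{"dp":[0,0,0],"turn":0,"grip":1},{"dp":[0,0,0],"turn":0,"grip":1}]'
python3 -m handwheel '[{"dp":[0,0,0],"turn":0,"grip":1},{"dp":[0,0,0],"turn":0,"grip":1}]'
```

```text
clock: 17.65
ee_pos: [0.5348, -0.0645, 0.1286]
tcp_rot: [0.17, 0.985, -0.0, 0.0]
ft_force: [0.4, -0.8, -0.5]
grip_width: -0.0001
grip_force: 0.0
clock: 17.85
ee_pos: [0.5346, -0.0644, 0.1283]
tcp_rot: [0.17, 0.985, 0.0, -0.0]
ft_force: [0.2, 0.8, 0.4]
grip_width: -0.0002
grip_force: 0.0
```

The gripper closed on nothing. Looking to see where the marker is relative to the fingers.

```bash
python3 - <<'E'
from h import *
f=imaging.grab_frame('scene'); g=imaging.grab_frame('top'); 
a=cv2.resize(f['color'][170:330,350:480],None,fx=3,fy=3,interpolation=2); b=cv2.resize(g['color'][190:290,375:485],None,fx=3,fy=3,interpolation=2)
b=np.vstack([b,np.zeros((480-300,330,3),np.uint8)]); cv2.imwrite('pics/m6.png',np.hstack([a,b])[:,:,::-1])
to(.5333,-.0647,.124)
for n,c in (('s',f),('t',g)):
    R=Ro.from_quat(c['rotation']).as_matrix()
    for q in ([.5333,-.0647,.098],[.5333,-.0647,.158],[.5346,-.0644,.1283],[.493,-.1775,.2255]):
        p=R.T@(np.array(q)-c['xyz']); print(n,q,c['cx']+c['fx']*p[0]/p[2],c['cy']+c['fy']*p[1]/p[2])
E
```

```text
pos [ 0.5347 -0.0645  0.1283] yaw_y 70.44 q [-0.27  0.32 -0.17  1.09 -0.    0.07] tilt [-0. -0. -1.] dp cm [ 0.12 -0.07  0.43] F [-1.49  0.56  0.33] t 17.95
s [0.5333, -0.0647, 0.098] 398.127719560668 272.2093771591964
s [0.5333, -0.0647, 0.158] 400.3828874302268 246.4927845066515
s [0.5346, -0.0644, 0.1283] 399.5230950543444 259.12266533226136
s [0.493, -0.1775, 0.2255] 441.54800563580744 242.05743269020343
t [0.5333, -0.0647, 0.098] 408.18211931149915 235.6284388807568
t [0.5333, -0.0647, 0.158] 414.476773772692 230.71474249372363
t [0.5346, -0.0644, 0.1283] 411.0788191074769 232.51529126377693
t [0.493, -0.1775, 0.2255] 494.738774937356 250.7299308296673
```

View pics/m6.png

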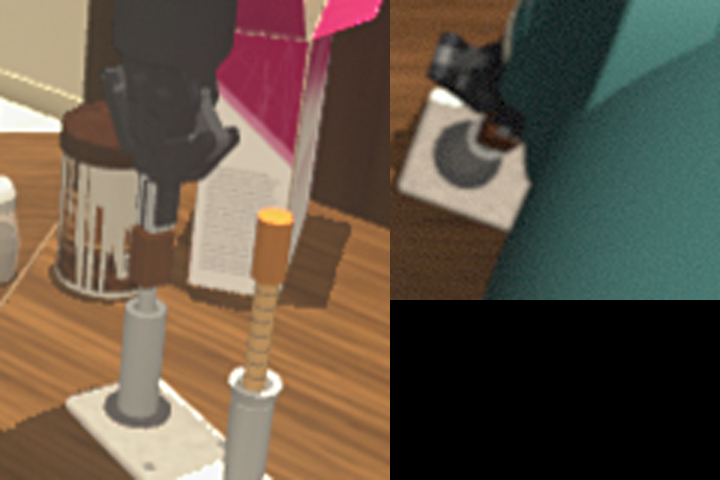

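The closed fingertips show at row 245, just above the marker's top at row 246, about 29 mm higher than the reported TCP z. The rod pictures show the same: the tips only reached the rod's top 10 mm. So the fingers really end about 3 cm higher than stated. I'll open and go 3.2 cm lower, gently.

```bash
python3 -m handwheel '[{"dp":[0.1,-0.1,-0.5],"turn":0,"grip":-0.4},{"dp":[0,0,0],"turn":0,"grip":-0.4},{"dp":[0,0,0],"turn":0,"grip":-0.4},{"dp":[0,0,0],"turn":0,"grip":-0.4},{"dp":[0,0,0.7],"turn":0,"grip":-0.4},{"dp":[0,0,0.5],"turn":0,"grip":-0.4},{"dp":[0,0,0.5],"turn":0,"grip":-0.4},{"dp":[0,0,0.5],"turn":0,"grip":-0.4},{"dp":[0,0,0],"turn":0,"grip":-0.4}]'
python3 -m handwheel '[{"dp":[0,0,0.5],"turn":0,"grip":-0.4},{"dp":[0,0,0.5],"turn":0,"grip":-0.4},{"dp":[0,0,0.5],"turn":0,"grip":-0.4},{"dp":[0,0,0],"turn":0,"grip":-0.4}]'
python3 -m handwheel '[{"dp":[0,0,0],"turn":0,"grip":0.2},{"dp":[0,0,0],"turn":0,"grip":0.3},{"dp":[0,0,0],"turn":0,"grip":0.3},{"dp":[0,0,0],"turn":0,"grip":1},{"dp":[0,0,0],"turn":0,"grip":1},{"dp":[0,0,0],"turn":0,"grip":1},{"dp":[0,0,0],"turn":0,"grip":1},{"dp":[0,0,0],"turn":0,"grip":1}]'
```

```text
clock: 18.85
ee_pos: [0.5329, -0.0649, 0.1104]
tcp_rot: [0.17, 0.985, 0.0, -0.001]
ft_force: [0.3, -1.0, 0.3]
grip_width: 0.0596
grip_force: 0.0
clock: 19.25
ee_pos: [0.533, -0.065, 0.0955]
tcp_rot: [0.17, 0.985, 0.0, -0.001]
ft_force: [0.4, 1.0, 0.5]
grip_width: 0.0599
grip_force: 0.0
clock: 20.05
ee_pos: [0.5344, -0.0628, 0.0966]
tcp_rot: [0.169, 0.986, 0.002, 0.001]
ft_force: [6.0, 18.2, 1.1]
grip_width: 0.021
grip_force: 60.2
```

Marker gripped, with a 19 N side load. I'll relieve that with +2 mm in tool y, then lift about 66 mm.

```bash
python3 -m handwheel '[{"dp":[0,0.2,0],"turn":0,"grip":1},{"dp":[0,0,0],"turn":0,"grip":1}]'
python3 -m handwheel '[{"dp":[0,0,-0.4],"turn":0,"grip":1},{"dp":[0,0,-0.8],"turn":0,"grip":1},{"dp":[0,0,-0.8],"turn":0,"grip":1},{"dp":[0,0,-0.8],"turn":0,"grip":1},{"dp":[0,0,-0.8],"turn":0,"grip":1},{"dp":[0,0,-0.8],"turn":0,"grip":1},{"dp":[0,0,-0.8],"turn":0,"grip":1},{"dp":[0,0,-0.8],"turn":0,"grip":1},{"dp":[0,0,-0.6],"turn":0,"grip":1},{"dp":[0,0,0],"turn":0,"grip":1}]'
```

```text
clock: 20.25
ee_pos: [0.5344, -0.0627, 0.0966]
tcp_rot: [0.17, 0.986, 0.0, 0.0]
ft_force: [1.4, 5.2, 3.5]
grip_width: 0.021
grip_force: 60.8
clock: 21.25
ee_pos: [0.5344, -0.0627, 0.1629]
tcp_rot: [0.17, 0.985, 0.001, 0.0]
ft_force: [1.7, 6.3, 2.6]
grip_width: 0.0206
grip_force: 60.9
```

```bash
python3 -m handwheel '[{"dp":[0,0,0],"turn":0,"grip":-0.4},{"dp":[0,0,0],"turn":0,"grip":-0.4},{"dp":[0,0,0],"turn":0,"grip":-0.4},{"dp":[0,0,0],"turn":0,"grip":-0.4},{"dp":[0,0,-2],"turn":0,"grip":-0.4},{"dp":[0,0,-2],"turn":0,"grip":-0.4},{"dp":[0,0,-3],"turn":0,"grip":-0.4},{"dp":[0,0,-3],"turn":0,"grip":-0.4},{"dp":[0,0,0],"turn":0,"grip":-0.4}]'
python3 - <<'E'
from h import *
f=imaging.grab_frame('scene'); to(.5344,-.0627,.1629); save(f,'m7.png',(380,190,480,310),5)
R=Ro.from_quat(f['rotation']).as_matrix()
for q in ([.493,-.1775,.2255],[.5333,-.0647,.2255],[.5344,-.0627,.2255],[.493,-.1775,.2295]):
    p=R.T@(np.array(q)-f['xyz']); u=(f['cx']+f['fx']*p[0]/p[2],f['cy']+f['fy']*p[1]/p[2]); print(q,np.round(u,1),'crop',np.round([(u[0]-380)*5,(u[1]-190)*5]))
for t in ('rod_top','marker_top'):
    for l in imaging.landmark_of(f,t)[:2]: print(t,l['p'],l['location'])
E
```

```text
clock: 22.15
ee_pos: [0.5353, -0.0636, 0.2656]
tcp_rot: [0.17, 0.985, -0.0, 0.003]
ft_force: [1.3, -0.3, 0.1]
grip_width: 0.0597
grip_force: 0.0
pos [ 0.5349 -0.0635  0.2636] yaw_y 70.44 q [-0.27  0.28  0.14  1.43 -0.    0.07] tilt [ 0.003 -0.001 -1.   ] dp cm [ 0.1   0.05 10.07] F [ 1.09  0.34 -1.42] t 22.2
[0.493, -0.1775, 0.2255] [441.5 242.1] crop [308. 260.]
[0.5333, -0.0647, 0.2255] [403.1 215.8] crop [115. 129.]
[0.5344, -0.0627, 0.2255] [402.6 215.3] crop [113. 127.]
[0.493, -0.1775, 0.2295] [441.8 240. ] crop [309. 250.]
rod_top 0.64 [440.4, 245.8]
rod_top 0.55 [411.5, 329.6]
marker_top 0.79 [401.5, 211.5]
marker_top 0.66 [242.8, 205.9]
```

View pics/m7.png

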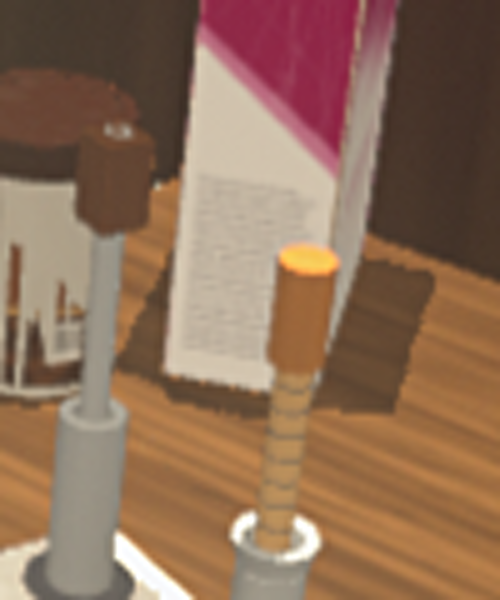

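The rod top at crop (308,261) gives z ≈ 0.2255. The marker top at crop (117,131) gives z ≈ 0.2245–0.225. They are level within about 1–2 mm, agree with the 66 mm lift, and the gripper is clear. Handing in.

```bash
python3 -c "
from h import *
print(r.sign_off())"
```

```text
the job is handed in; nothing more can be done
None
```

The job is handed in (no verdict was shown): the rod stands in the tube after a press of about 17 N on the seated plug, and by my camera measurements the marker's top is level with the rod's top within 1–2 mm.

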